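Take the camera off its slide-in dock and put it away in its tray

ROBOT

A 6-joint arm with a two-finger parallel gripper is mounted at the origin on a cart in front of the work surface, level with it; the furniture and walls round the work are solid. World frame = base frame: x ahead of the robot, y to its left, z up, the work surface at z = 0. Lengths are in mm, angles in rad, forces in N, time in s.
With the tool pointing down it reaches from about 275 to 750 mm from the base axis. Payload 10.2 kg.
Tool frame: the origin (TCP) lies midway between the tips of the shut fingers; the grasp point (between the pads) lies 19 mm behind it; z points along the fingers, y is the direction in which the jaws open and shut (so a half turn about z gives the same grasp; the last joint's range is limited). The gripper opens to 85 mm and grips with 20 to 120 N. Pads are 22 mm wide; open, the fingers measure 114 mm over their backs; the gripper's body (76 mm by 85 mm) begins 54 mm behind the grasp point. The pads swing forward as they close: fully open they stand 13 mm farther back than shut.
Start: joints at [-1.417, 0.313, 1.498, -0, 1.331, -0.223], TCP at [193.16, -488.181, 206.894] pointing down, gripper open.
Joint ranges: [-2.94, 2.94], [-0.97, 2.17], [0.19, 2.56], [-1.23, 4.37], [0.02, 3.11], [-2.88, 2.88]. Speed limits (rad/s): [2.39, 2.39, 3.01, 3.14, 3.14, 3.14].

INTERFACE

Orientations are given as a unit quaternion [w, x, y, z].
In Python, from rig import sense, optics, ctrl gives the robot as it stands.
- The arm moves only by the tool play_rows, never from a script. Its argument "plan" is a list of rows, each a list of 7 numbers: the shift along the world's x, y, z in mm, then the turn, a rotation vector about the world's x, y, z in rad, then the opening, from -1 (shut) to 1 (fully open), so that 0 is half open. A call has 1 to 5 rows; each row shifts and turns the pose as measured when the row begins; what a row does not reach is not made up. A row lasts 1/12 s, in which the tool goes at most 41.7 mm and 7.16 degrees, less where a joint would pass 70% of its speed; a pose out of reach is approached as far as the arm can. A call is refused whole if a number of a shift passes 41.7 or a number of a turn 0.125, either way. A call with a gripper value outside its range is refused whole. The fingers move at their own pace and stop on an object; "grip_force" is the grip in N (left out, the last holds). Time passes only in rows, so rows that do not move let the fingers close. It gives the time, the measured TCP pose, the force and the opening at its end, in the units of the state.
- sense(): the state, without advancing time (a new reading comes with each control period).
- optics.capture(name): name is "scene" or "top" or "wrist"; returns a dict with "img" (480x640x3 uint8, blue, green, red), "fx", "fy", "cx", "cy" (pixels), "world_to_cam" (4x4, takes a point from world to camera coordinates). Camera axes: x right, y up, looking along -z (the intrinsics and any distortion apply to the point x, -y, -z); pixel columns grow to the right and rows downward; lengths in mm; the calibration is good to about 2 mm. The wrist camera is an equidistant fisheye: a pixel r from the principal point sees the ray r / f radians off the axis. A picture is of the moment at which its call begins. There is no depth.
- ctrl.finish_job(): hands the job in, once; it reports no verdict.
The state is a dict: "time_s": time; "joints": joint angles; "dq": joint speeds; "tau": joint torques, N m; "eef_pos": TCP position; "ee_rot": TCP orientation; "force": force on the tool from outside, world axes, zero at the start; "wrist_torque": the same for the moment, N m; "grip_width": opening from 0.0 (shut) to 1.0 (fully open).
Only numpy, scipy, OpenCV 4.12 (cv2) and the standard library are available. Lean on these libraries where they do the work, as an engineer would, in place of code of your own. Each camera call takes 0.05 s, during which the arm holds its last target. There are 200 camera calls.

TASK

Take the small camera off its dock and put it away: swing the red-knobbed retaining bar fully aside, slide the camera straight forward along the dock until its base plate is out from under the two yellow side lips, then lift it and set it down in the blue tray, flat on the tray floor, square with the walls and with the lens looking out through the notch in the tray's front wall. Do not force the camera against the dock, keep it upright and in the fingers until it stands in the tray, and do not disturb the other things on the bench.

Things in the scene. Friction and masses are not known exactly. Their poses are not given: they have to be found in the camera images.
- dock: Fixed aluminium camera dock, slab 190 x 124 x 14 mm, level, yaw within 0.35 rad. Origin on its underside, below the docked camera's origin; the slab runs from x = -135 to +55 mm. Its -x is the way out (roughly towards the robot), +y its left. Two yellow side rails stand at x = -20 to +42 mm; a 12 mm tall back stop has its front face at x = +42 mm. In front of the rails the seat is flat and open.
- dock_seat (a point): Point on the dock's flat top (the seat), 14 mm above the dock's origin, same axes; the docked camera's origin is within about 2 mm of it. The side rails have inner faces at y = +-38 mm and lips overhanging inward to y = +-29 mm; the lips' underside is 8 mm, their top 12 mm above the seat, their screw heads reach 14.5 mm.
- retainer (a joint): Retaining bar on an upright pivot. 0 = across the front of the camera's base plate (starts at 0 to 0.15 rad); positive = swung forward and away, anticlockwise from above; 1.8 rad = stop, fully aside, along the dock's right side, clear of the camera's way. Light friction (0.04 N m), stays where left. Steel bar 8 mm wide, its top 10 mm above the seat.
- retainer_pivot (a point): Axis of the retaining bar, on the seat, at dock x = -27 mm, y = -50 mm.
- retainer_knob (a point): Centre of the grip of the red upright knob on the free end of the retaining bar, 104 mm from the pivot axis: a cylinder of 14 mm diameter whose red part reaches from 10 mm to 50 mm above the seat; this point is 33 mm above the seat. The knob turns with the bar and may turn between the fingers.
- camera_center (a point): Centre of the small camera's black box, 27.5 mm above its underside. -x is the way the lens looks, z up; docked, its axes are within 0.05 rad of the dock's. Box 50 mm (x) x 45 mm (y), from 5 to 55 mm above the underside; grasp it across y. Base plate 60 x 70 x 5 mm centred below this point, standing out 12 mm on either side of the box; the lips hold this plate down. Mass 0.12 to 0.26 kg.
- camera: The same camera; origin on the underside, 9 mm forward (-x) of the box's centre, same axes; the whole camera spans x = -36 (lens front) to +39 mm, y = +-35 mm, z = 0 to 55 mm.
- camera_lens (a point): Front of the lens, at the camera's x = -36 mm, 34 mm above the underside; a white tube of 32 mm diameter and 20 mm length.
- tray: Fixed blue storage tray, 120 x 110 x 20 mm (x, y, z), walls and floor 5 mm thick, open on top. Origin at the centre of its underside, yaw within 0.35 rad. Its front wall (-x side, roughly towards the robot) has a notch 50 mm wide in the middle.
- tray_floor (a point): Centre of the tray's inner floor, 5 mm above its underside; the inside is 110 x 100 mm.
- lens_case: Bystander: round white lens case, diameter 57 mm, 20 mm tall, origin under its centre.
- hex_driver: Bystander: red-handled hex driver lying on the bench, 163 x 26 x 23 mm, origin under its centre.
- tissue_pack: Bystander: pack of lens tissue, 110 x 80 x 22 mm, origin under its centre.
- stepper: Bystander: black stepper motor, 42 x 72 x 50 mm, origin under its centre.

How it is judged (in metres and radians):
On the way, in this order (a step that is already met when the one before it is completed fails the run):
1. the retaining bar is swung aside (joint above 1.4 rad) with the camera still docked under the lips (value of joint retainer above 1.4 rad and x of camera in the frame of dock above -0.012 m), for 0.1 s.
2. the camera has been slid forward on the seat, its origin more than 58 mm forward of the dock's, so that its base plate is out from under the lips, before it is lifted (x of camera in the frame of dock below -0.058 m and z of camera in the frame of dock below 0.024 m and y of camera in the frame of dock between -0.02 and 0.02 m).
At the end, for the whole second after the job is handed in: The camera stands at rest on the tray's inner floor (underside within 3 mm of it, tilt under 0.06 rad), the centre of its box within 30 mm of the tray's centre along both tray axes, its axis within 0.35 rad of the tray's x axis with the lens on the notched front side, borne by the tray (z of camera in the frame of tray between 0.003 and 0.008 m and x of camera_center in the frame of tray between -0.03 and 0.03 m and y of camera_center in the frame of tray between -0.03 and 0.03 m and x of camera_lens in the frame of tray below -0.01 m and angle between the x axis of camera and the x axis of tray, either way round below 0.35 rad and angle between camera's own z axis and vertical below 0.06 rad and contact force between camera and tray above 0.3 N and linear speed of camera below 0.02 m/s); the robot touches nothing.
It fails at once if the lens case, hex driver, tissue pack or stepper motor is moved by more than 30 mm (distance of any of lens_case, hex_driver, tissue_pack, stepper from where it was at the start of the episode above 0.03 m).
It fails at once if the camera is forced against the dock with more than 45 N (contact force between camera and dock above 45 N).
It fails at once if the camera is tipped by more than 0.5 rad (angle between camera's own z axis and vertical above 0.5 rad).
It fails at once if the camera is let go in the air (its underside more than 50 mm above the bench and no finger touching it) (height (world z) of camera above 0.05 m and contact force between camera and the fingers below 0.05 N).
It also fails if it takes over 58 s, if anything falls off the work surface, if the arm or the gripper's body presses on something with over 40 N, if the wrist force passes 120 N, or if a joint passes its speed limit or range.

## Working session

There is one attempt and no reset: what is moved stays moved. The work goes in short steps, Python scripts to look and compute and a tool call to move; the robot and the scene stay as the last step left them, time stands still between calls to the robot, and variables do not carry over. Pictures are saved under pics/ and viewed, about 8 in all and at most 12, crops included, and the job is handed in when it is done.

Besides the shell and the picture viewer there is one more tool, called after "Emit:" as name([rows], argument=value, ...), one row to a line, values as JSON. play_rows: Moves the arm, as the interface text tells. Its arguments: {"type":"object","properties":{"plan":{"type":"array"},"grip_force":{"type":"number"}},"required":["plan"]}

```bash
ls; mkdir -p pics
cat > h.py <<'E'
import numpy as np,cv2
from rig import sense,optics,ctrl
def cap(name,fn):
    c=optics.capture(name); cv2.imwrite('pics/'+fn,c['img']); np.savez('pics/'+fn+'.npz',**{k:c[k] for k in c}); return c
def ray(c,u,v,fish=False):
    W=np.array(c['world_to_cam']); x=(u-c['cx'])/c['fx']; y=(v-c['cy'])/c['fy']
    if fish:
        r=np.hypot(x,y); s=np.sin(r)/r if r>1e-9 else 1; d=np.array([x*s,-y*s,-np.cos(r)])
    else: d=np.array([x,-y,-1])
    R=W[:3,:3]; return -R.T@W[:3,3],R.T@d
def at(c,u,v,z,fish=False):
    o,d=ray(c,u,v,fish); return o+d*(z-o[2])/d[2]
def proj(c,p,fish=False):
    W=np.array(c['world_to_cam']); q=W[:3,:3]@np.array(p)+W[:3,3]; x,y,z=q[0],-q[1],-q[2]
    if fish:
        r=np.hypot(x,y); t=np.arctan2(r,z); x,y,z=x/r*t,y/r*t,1
    return np.array([c['fx']*x/z+c['cx'],c['fy']*y/z+c['cy']])
E
python3 - <<'E'
from h import *
a=cap('top','top1.png'); b=cap('scene','sc1.png')
for c in (a,b): print({k:c[k] for k in c if k!='img'})
print(sense())
E
```

```text
pics
{'fx': 440.29663394285836, 'fy': 440.29663394285836, 'cx': 327.43783355758103, 'cy': 236.09738054596747, 'world_to_cam': array([[-7.45442136e-03, -9.99518383e-01, -3.01236272e-02,
         2.04841232e+01],
       [ 9.91824663e-01, -1.12279978e-02,  1.27113219e-01,
        -5.64422924e+02],
       [-1.27390228e-01, -2.89298009e-02,  9.91430682e-01,
        -1.08289273e+03],
       [ 0.00000000e+00,  0.00000000e+00,  0.00000000e+00,
         1.00000000e+00]])}
{'fx': 537.8488791827231, 'fy': 537.8488791827231, 'cx': 317.4872645417204, 'cy': 246.21558562075035, 'world_to_cam': array([[ 5.66763456e-01, -8.23837648e-01, -8.40921494e-03,
        -2.99153886e+02],
       [ 6.25913267e-01,  4.23918398e-01,  6.54618800e-01,
        -3.79486485e+02],
       [-5.35734792e-01, -3.76277453e-01,  7.55912370e-01,
        -1.40312684e+03],
       [ 0.00000000e+00,  0.00000000e+00,  0.00000000e+00,
         1.00000000e+00]])}
{'time_s': 0.1, 'joints': array([-1.41739904e+00,  3.13361989e-01,  1.49833313e+00,  1.40668015e-06,
        1.33098182e+00, -2.23376171e-01]), 'dq': array([ 0.00066109,  0.00061134, -0.00264979,  0.00094327,  0.00106476,
       -0.00065901]), 'tau': array([ 3.30123767e-03, -4.12895787e+01, -2.60141659e+01, -1.61538223e-04,
        3.03071021e-03,  5.25352178e-06]), 'eef_pos': array([ 193.12200303, -487.92983812,  206.4192497 ]), 'ee_rot': array([-5.41786902e-04,  9.82307525e-01,  1.87274217e-01,  1.96481018e-05]), 'force': array([ 0.37550219, -0.32552384, -0.29268564]), 'wrist_torque': array([-0.01932503,  0.0229965 ,  0.04301669]), 'grip_width': 0.9976811654583598}
```

View pics/top1.png

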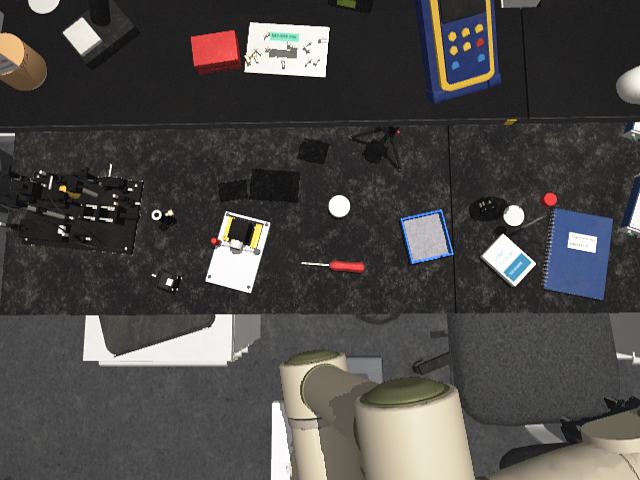

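View pics/sc1.png

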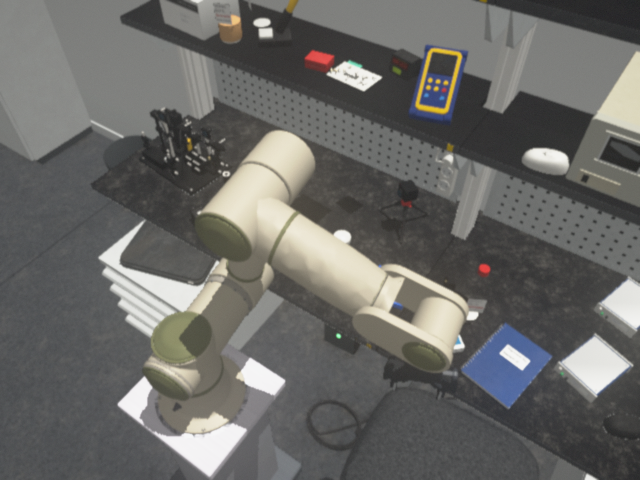

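The top view shows the dock at about (238,250) px, with the red knob at its left at (213,241). The tray is at (427,237) with its notch at the bottom, and the driver (333,267) and lens case (339,206) lie between them. I'll enlarge both.

Run:
```python
from h import *
i=cv2.imread('pics/top1.png')
a=cv2.resize(i[200:300,190:290],(480,480),interpolation=cv2.INTER_CUBIC)
b=cv2.resize(i[200:275,390:465],(320,320),interpolation=cv2.INTER_CUBIC)
o=np.zeros((480,800,3),np.uint8); o[:,:480]=a; o[:320,480:]=b; cv2.imwrite('pics/c1.png',o)
```

```text
(no output)
```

View pics/c1.png

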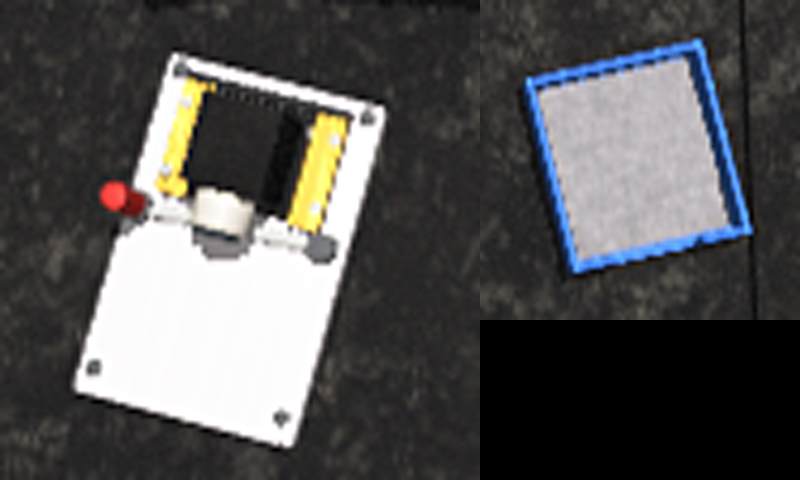

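The crop shows the dock slab corners at (175,52), (385,103), (293,447) and (75,390) and the knob at (114,196). The tray corners are at (529,80), (700,42), (750,233) and (575,270).

```bash
cat >> h.py <<'E'
def load(fn): return dict(np.load('pics/'+fn+'.npz'))
def fit2(P,Q): # local P -> world Q rigid, 2D
    P=np.array(P,float);Q=np.array(Q)[:,:2];p=P.mean(0);q=Q.mean(0)
    H=(P-p).T@(Q-q);a=np.arctan2(H[0,1]-H[1,0],H[0,0]+H[1,1]);R=np.array([[np.cos(a),-np.sin(a)],[np.sin(a),np.cos(a)]])
    t=q-R@p; return t,a,Q-(P@R.T+t)
def R2(a): return np.array([[np.cos(a),-np.sin(a)],[np.sin(a),np.cos(a)]])
E
python3 - <<'E'
from h import *
c=load('top1.png')
f=lambda x,y:(190+(x+.5)/4.8-.5,200+(y+.5)/4.8-.5)
D=[at(c,*f(*p),14) for p in [(175,52),(385,103),(293,447),(75,390)]]
t,a,r=fit2([(55,62),(55,-62),(-135,-62),(-135,62)],D); print('dock',t,a,r)
g=lambda x,y:(390+(x-479.5)/4.267-.5,200+(y+.5)/4.267-.5)
T=[at(c,*g(*p),20) for p in [(529,80),(700,42),(750,233),(575,270)]]
t2,a2,r2=fit2([(60,55),(60,-55),(-60,-55),(-60,55)],T); print('tray',t2,a2,r2)
k=at(c,*f(114,196),64)[:2]; print('knobtop',k)
pv=t+R2(a)@[-27,-50]; v=R2(a).T@(k-pv); print('pivot',pv,'bar vec',v,np.hypot(*v),np.arctan2(v[1],v[0])-np.pi/2)
W=c['world_to_cam']; print('cam',-W[:3,:3].T@W[:3,3]); 
for u,v in [(339,206),(302,264),(365,267)]: print(at(c,u,v,15))
E
```

```text
dock [569.97820679 238.48849549] -0.257529265354227 [[-0.4063219  -2.25586765]
 [ 1.43049072  1.76986053]
 [-0.36337639  1.02362678]
 [-0.66079243 -0.53761966]]
tray [ 563.84544218 -238.7895692 ] 0.2066416159909276 [[-0.63284766 -2.12759957]
 [-1.22375665  1.9906966 ]
 [ 0.18322775  1.65989341]
 [ 1.67337656 -1.52299044]]
knobtop [553.34208088 299.22666685]
pivot [531.13400341 197.01407128] bar vec [ -4.55703415 104.49807098] 104.59738714852223 0.043581174783104304
cam [ 422.01132142  -17.19095284 1145.97575123]
[646.23570479 -14.98888573  15.        ]
[495.6530566   81.86585914  15.        ]
[486.44943182 -79.83598694  15.        ]
```

Emit:
play_rows([
  [16.4,35.8,0,0,0,0.045,1],
  [16.4,35.8,0,0,0,0.045,1],
  [16.4,35.8,0,0,0,0.045,1],
  [16.4,35.8,0,0,0,0.045,1],
  [16.4,35.8,0,0,0,0.045,1],
])

```text
time_s: 0.52
eef_pos: [273.5, -306.1, 203.0]
ee_rot: [-0.003, 0.955, 0.296, -0.001]
force: [0.5, -0.5, 0.7]
grip_width: 0.997
```

Emit:
play_rows([
  [16.4,35.8,0,0,0,0.045,1],
  [16.4,35.8,0,0,0,0.045,1],
  [16.4,35.8,0,0,0,0.045,1],
  [16.4,35.8,0,0,0,0.045,1],
  [16.4,35.8,0,0,0,0.045,1],
])

```text
time_s: 0.93
eef_pos: [356.2, -117.3, 202.4]
ee_rot: [-0.003, 0.914, 0.405, -0.001]
force: [0.8, -1.1, 0.5]
grip_width: 1.001
```

Emit:
play_rows([
  [16.4,35.8,0,0,0,0.045,1],
  [16.4,35.8,0,0,0,0.045,1],
  [16.4,35.8,0,0,0,0.045,1],
  [16.4,35.8,0,0,0,0.045,1],
  [16.4,35.8,0,0,0,0.045,1],
])

```text
time_s: 1.35
eef_pos: [439.2, 72.6, 202.4]
ee_rot: [-0.002, 0.86, 0.51, -0.001]
force: [0.9, -0.9, 0.2]
grip_width: 1.003
```

Emit:
play_rows([
  [16.4,35.8,0,0,0,0.045,1],
  [16.4,35.8,0,0,0,0.045,1],
  [16.4,35.8,0,0,0,0.045,1],
  [16.4,35.8,0,0,0,0.045,1],
  [16.4,35.8,0,0,0,0.045,1],
])

```text
time_s: 1.77
eef_pos: [522.1, 263.1, 201.0]
ee_rot: [-0.002, 0.793, 0.609, -0.002]
force: [1.0, -1.3, 0.2]
grip_width: 1.001
```

Emit:
play_rows([
  [15,18,-20,0,0,0,1],
  [15,17,-20,0,0,0,1],
  [0,0,-10,0,0,0,1],
  [0,0,0,0,0,0,1],
])

```text
time_s: 2.1
eef_pos: [553.1, 307.5, 146.0]
ee_rot: [-0.003, 0.79, 0.613, -0.002]
force: [0.4, 0.2, 0.1]
grip_width: 1.001
```

Run:
```python
from h import *
c=cap('wrist','w1.png'); s=sense(); print(s['eef_pos'],{k:c[k] for k in c if k!='img'})
for n,p in [('knobtop',(553.3,299.2,64)),('pivot',(531,197,24)),('tcp',s['eef_pos'])]: print(n,proj(c,p,True))
```

```text
[553.21765205 307.3371784  147.0443289 ] {'fx': 371.64829954431775, 'fy': 371.64829954431775, 'cx': 314.44541104482863, 'cy': 238.5009279733723, 'world_to_cam': array([[ 9.68958257e-01, -2.47090247e-01, -8.14288684e-03,
        -4.58227062e+02],
       [ 2.32076538e-01,  9.20447135e-01, -3.14511607e-01,
        -3.88689195e+02],
       [ 8.52078477e-02,  3.02858846e-01,  9.49218701e-01,
        -4.62335141e+02],
       [ 0.00000000e+00,  0.00000000e+00,  0.00000000e+00,
         1.00000000e+00]])}
knobtop [319.30031926 245.56035451]
pivot [322.48465557 337.86128157]
tcp [315.82293818 286.40484   ]
```

View pics/w1.png

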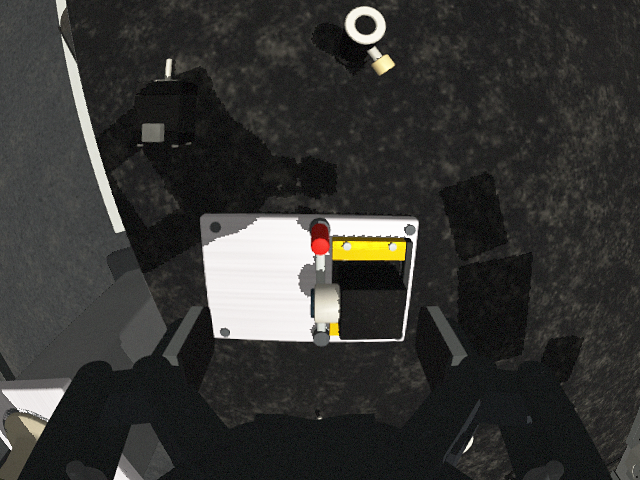

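The wrist view shows the knob top at (319,246) and the pivot at (321,338), both within a pixel of prediction. I'll descend and grip.

Emit:
play_rows([
  [0,-8,-25,0,0,0,1],
  [0,0,-25,0,0,0,1],
  [0,0,-25,0,0,0,1],
  [0,0,-20,0,0,0,1],
  [0,0,-8,0,0,0,1],
])

```text
time_s: 2.57
eef_pos: [555.1, 296.3, 49.3]
ee_rot: [-0.001, 0.791, 0.612, 0.004]
force: [-1.6, -0.1, 0.1]
grip_width: 0.998
```

Emit:
play_rows([
  [0,0,0,0,0,0,0.3],
])

```text
time_s: 2.65
eef_pos: [554.6, 295.4, 48.8]
ee_rot: [-0.001, 0.791, 0.612, 0.003]
force: [0.4, -0.4, -0.0]
grip_width: 0.886
```

Emit:
play_rows([
  [-1.5,3.5,-11,0,0,0,0],
  [0,0,-5,0,0,0,-0.3],
  [0,0,0,0,0,0,-0.6],
  [0,0,0,0,0,0,-1],
  [0,0,0,0,0,0,-1],
], grip_force=20)

```text
time_s: 3.07
eef_pos: [555.2, 299.2, 37.1]
ee_rot: [0.0, 0.791, 0.611, 0.006]
force: [-0.1, 0.2, -0.5]
grip_width: 0.143
```

Emit:
play_rows([
  [0,0,0,0,0,0,-1],
  [0,0,0,0,0,0,-1],
  [0,0,0,0,0,0,-1],
])

```text
time_s: 3.32
eef_pos: [555.1, 299.1, 37.2]
ee_rot: [0.0, 0.791, 0.611, 0.006]
force: [0.4, -0.3, -3.4]
grip_width: 0.139
```

Run:
```python
from h import *
s=sense();p=s['eef_pos'];print(p,s['force'],s['grip_width'])
pv=np.array([531.1,197.0]);a=-.2575
v=p[:2]-pv; th0=np.arctan2(v[1],v[0])-a-np.pi/2; r=np.hypot(*v);print(th0,r)
last=p[:2]
for th in np.arange(th0+.2,1.9,.2):
    q=pv+104*np.array([np.cos(a+np.pi/2+th),np.sin(a+np.pi/2+th)]); print(round(th,2),q.round(1),(q-last).round(1)); last=q
```

```text
[555.14059377 299.14902213  37.21700697] [ 0.43929765 -0.30950861 -3.3645634 ] 0.138678563268849
0.026358039167729608 104.9398535932279
0.23 [534.3 300.9] [-20.8   1.8]
0.43 [513.6 299.5] [-20.7  -1.4]
0.63 [493.6 294. ] [-20.   -5.5]
0.83 [475.1 284.6] [-18.5  -9.4]
1.03 [458.8 271.7] [-16.3 -12.9]
1.23 [445.4 255.9] [-13.4 -15.9]
1.43 [435.4 237.7] [-10.  -18.2]
1.63 [429.2 217.9] [ -6.2 -19.8]
1.83 [427.1 197.2] [ -2.1 -20.7]
```

The knob is gripped. I'll swing it along the arc.

Emit:
play_rows([
  [-10.4,1.2,0,0,0,0,-1],
  [-10.4,0.5,0,0,0,0,-1],
  [-10.4,-0.2,0,0,0,0,-1],
  [-10.4,-1.2,0,0,0,0,-1],
  [-10,-2.3,0,0,0,0,-1],
])

```text
time_s: 3.73
eef_pos: [504.6, 297.9, 37.4]
ee_rot: [0.001, 0.791, 0.611, 0.009]
force: [3.0, -7.4, -3.3]
grip_width: 0.135
```

Emit:
play_rows([
  [-10,-3.2,0,0,0,0,-1],
  [-9.5,-4.2,0,0,0,0,-1],
  [-9,-5.2,0,0,0,0,-1],
])

```text
time_s: 3.98
eef_pos: [475.4, 285.3, 37.7]
ee_rot: [0.002, 0.791, 0.612, 0.01]
force: [4.7, -6.5, -5.2]
grip_width: 0.128
```

Emit:
play_rows([
  [-8.5,-6,0,0,0,0,-1],
  [-8,-7,0,0,0,0,-1],
  [-7,-7.6,0,0,0,0,-1],
  [-6.4,-8.2,0,0,0,0,-1],
  [-5.3,-9,0,0,0,0,-1],
])

```text
time_s: 4.4
eef_pos: [439.6, 245.5, 37.8]
ee_rot: [0.004, 0.79, 0.613, 0.012]
force: [0.7, 1.6, -4.5]
grip_width: 0.126
```

Emit:
play_rows([
  [-4.5,-9.5,0,0,0,0,-1],
  [-3.4,-10,0,0,0,0,-1],
  [-2.2,-10,0,0,0,0,-1],
  [-1.4,-9,0,0,0,0,-1],
  [0,0,0,0,0,0,-1],
])

```text
time_s: 4.82
eef_pos: [426.0, 203.7, 37.7]
ee_rot: [0.003, 0.79, 0.613, 0.011]
force: [-0.5, -0.5, -5.8]
grip_width: 0.126
```

Emit:
play_rows([
  [0,0,0,0,0,0,0],
  [0,0,0,0,0,0,0.5],
  [0,0,15,0,0,0,0.6],
  [0,0,35,0,0,0,1],
  [0,0,35,0,0,-0.12,1],
])

```text
time_s: 5.23
eef_pos: [424.7, 203.1, 121.4]
ee_rot: [0.002, 0.826, 0.564, 0.007]
force: [1.1, 0.6, 0.7]
grip_width: 0.827
```

Emit:
play_rows([
  [10,0,35,0,0,-0.12,1],
  [14,4,0,0,0,-0.12,1],
  [14,4,0,0,0,-0.12,1],
  [14,4,0,0,0,-0.12,1],
  [14,4,0,0,0,-0.12,1],
])

```text
time_s: 5.65
eef_pos: [496.5, 222.0, 169.9]
ee_rot: [0.008, 0.959, 0.283, 0.016]
force: [0.9, 0.2, -0.1]
grip_width: 1.002
```

Emit:
play_rows([
  [14,3,0,0,0,-0.12,1],
  [14,3,0,0,0,-0.12,1],
  [14,3,0,0,0,-0.12,1],
  [14,3,0,0,0,-0.12,1],
  [14,3,0,0,0,-0.12,1],
])

```text
time_s: 6.07
eef_pos: [571.7, 240.3, 172.5]
ee_rot: [0.012, 0.999, -0.026, 0.016]
force: [-0.5, -0.7, -0.4]
grip_width: 1.0
```

Emit:
play_rows([
  [0,0,0,0,0,-0.12,1],
  [0,0,0,0,0,-0.12,1],
  [0,0,0,0,0,0,1],
])

```text
time_s: 6.32
eef_pos: [575.0, 241.9, 172.5]
ee_rot: [0.014, 0.988, -0.152, 0.016]
force: [-0.0, -0.2, -0.1]
grip_width: 1.0
```

Run:
```python
from h import *
c=cap('wrist','w2.png'); s=sense(); print(s['eef_pos'],s['ee_rot'],s['joints'])
t=np.array([570,238.5]);a=-.2575
for n,(x,y,z) in dict(pivot=(-27,-50,24),bFL=(-16,22.5,69),bFR=(-16,-22.5,69),bBR=(34,-22.5,69),bBL=(34,22.5,69),knob=(-27-104*np.sin(1.765),-50+104*np.cos(1.765),64)).items(): print(n,proj(c,np.r_[t+R2(a)@[x,y],z],True).round(1))
```

```text
[574.85005737 241.87257706 172.54612245] [ 0.0138293   0.98854592 -0.14942441  0.01606416] [ 0.22780962  0.5497239   1.23774085 -0.03863333  1.33462818  2.10732029]
pivot [371.1 248.2]
bFL [288.2 257.5]
bFR [345.9 254.4]
bBR [344.1 190.8]
bBL [283.7 193.9]
knob [397.8 364.3]
```

View pics/w2.png

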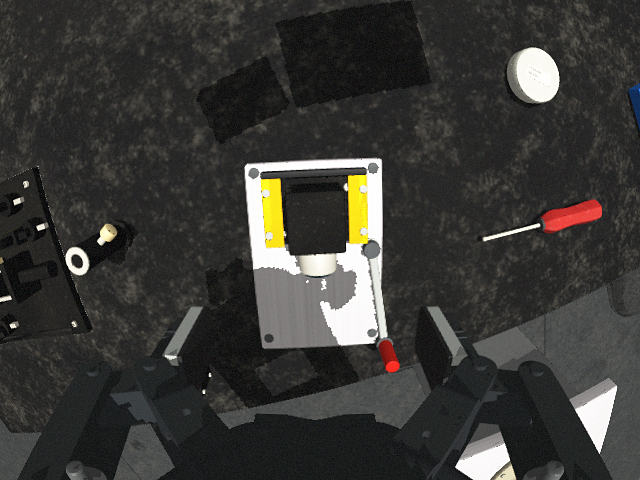

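The retainer is aside, with the knob at (392,366). The camera box top spans roughly (288–346, 189–253). I'll crop to refine it and work out the tool tilt correction.

```bash
cat >> h.py <<'E'
from scipy.spatial.transform import Rotation as Ro
def turn(jaw): # rotvec to point down with jaw axis at angle jaw (world), nearest half turn
    q=sense()['ee_rot']; R=Ro.from_quat([q[1],q[2],q[3],q[0]]); best=None
    for k in (0,1):
        f=(jaw+np.pi/2+k*np.pi)/2; T=Ro.from_quat([np.cos(f),np.sin(f),0,0]); v=(T*R.inv()).as_rotvec()
        if best is None or np.linalg.norm(v)<np.linalg.norm(best): best=v
    return best
E
python3 - <<'E'
from h import *
print(turn(-.2575+np.pi/2))
i=cv2.imread('pics/w2.png')[150:300,230:410]; i=cv2.convertScaleAbs(i,alpha=1.6,beta=25); cv2.imwrite('pics/c2.png',cv2.resize(i,None,fx=4,fy=4,interpolation=cv2.INTER_CUBIC))
E
```

```text
[0.03155951 0.02831545 0.04253379]
```

View pics/c2.png

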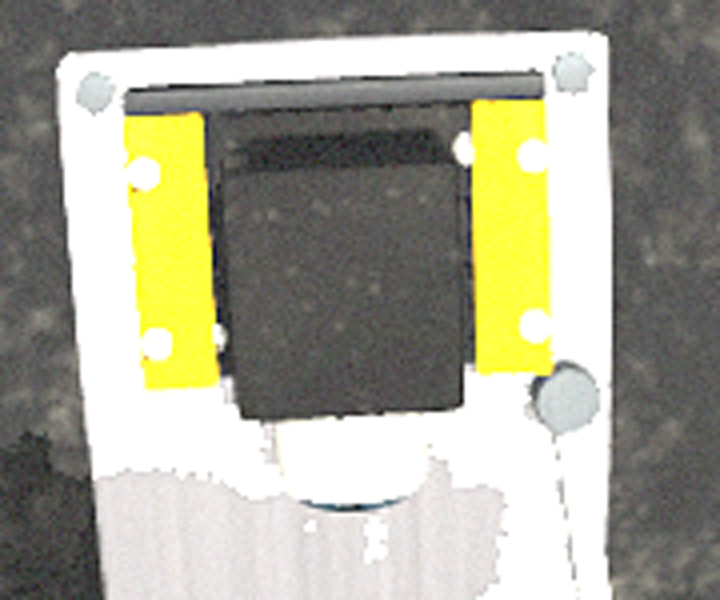

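The box-top corners in the crop are (243,420), (463,408), (463,163) and (222,172).

Run:
```python
from h import *
c=load('w2.png')
f=lambda x,y:(230+(x+.5)/4-.5,150+(y+.5)/4-.5)
Q=[at(c,*f(*p),69,True) for p in [(243,420),(463,408),(463,163),(222,172)]]
t,a,r=fit2([(-25,22.5),(-25,-22.5),(25,-22.5),(25,22.5)],Q); print('box',t,a,r)
print('dock corners',[at(c,*f(*p),14,True).round(1) for p in [(62,55),(607,35)]],[ (np.array([570,238.5])+R2(-.2575)@[55,s]).round(1) for s in (62,-62)])
print('in dock',R2(-.2575).T@(t-[570,238.5]))
```

```text
box [579.8663024  234.99743075] -0.2637897342733654 [[ 0.35212392 -1.23675636]
 [ 1.24283389  0.79816682]
 [-0.94747811  0.32756628]
 [-0.64747971  0.11102325]]
dock corners [array([638. , 281.6,  14. ]), array([605.5, 164.8,  14. ])] [array([639. , 284.4]), array([607.4, 164.5])]
in dock [10.43298455 -0.87449852]
```

Emit:
play_rows([
  [4.6,-6.4,-25,0.032,0.028,0.04,1],
  [0,0,-30,0,0,0,1],
  [0,0,-25,0,0,0,1],
  [0,0,-15,0,0,0,1],
  [0,0,0,0,0,0,1],
])

```text
time_s: 6.78
eef_pos: [580.5, 236.6, 77.2]
ee_rot: [-0.002, 0.993, -0.117, 0.003]
force: [0.2, 0.3, -0.5]
grip_width: 0.999
```

Run:
```python
from h import *
s=sense(); print(s['eef_pos'],turn(1.309),s['force'])
```

```text
[580.47033243 236.60046388  77.20171727] [-0.00402498  0.00739775 -0.0272    ] [ 0.15326347  0.28987824 -0.53507525]
```

Emit:
play_rows([
  [-1,-1,-15,-0.004,0.007,-0.027,1],
  [0,0,-15,0,0,0,1],
  [0,0,-12,0,0,0,1],
  [0,0,-4,0,0,0,1],
  [0,0,0,0,0,0,1],
])

```text
time_s: 7.2
eef_pos: [580.7, 236.3, 31.1]
ee_rot: [-0.0, 0.992, -0.128, 0.002]
force: [0.2, 0.9, -0.5]
grip_width: 1.0
```

Run:
```python
from h import *
s=sense(); print(s['eef_pos'],turn(1.309),s['force'])
```

```text
[580.66918704 236.26973149  31.08938194] [-0.00036429  0.00452915 -0.00435312] [ 0.24956665  0.92036299 -0.46909811]
```

Emit:
play_rows([
  [-0.5,-0.6,0,0,0,0,0.5],
  [0,0,0,0,0,0,0.3],
  [0,0,0,0,0,0,0.1],
  [0,0,0,0,0,0,-0.1],
  [0,0,0,0,0,0,-0.3],
], grip_force=30)

```text
time_s: 7.62
eef_pos: [581.6, 236.1, 34.1]
ee_rot: [-0.001, 0.992, -0.128, 0.004]
force: [-0.1, -0.2, -1.2]
grip_width: 0.517
```

Emit:
play_rows([
  [0,0,0,0,0,0,-1],
  [0,0,0,0,0,0,-1],
  [0,0,0,0,0,0,-1],
])

```text
time_s: 7.87
eef_pos: [581.6, 236.1, 34.4]
ee_rot: [-0.001, 0.992, -0.128, 0.005]
force: [-0.2, 0.4, -1.7]
grip_width: 0.518
```

Run:
```python
from h import *
s=sense(); print(s['eef_pos'],turn(1.311),s['force'],s['wrist_torque'],s['grip_width']); print(R2(-.262)@[-20,0])
```

```text
[581.64624815 236.05559896  34.38282886] [-0.00121746  0.00934333 -0.0032669 ] [-0.17361293  0.38801404 -1.73188449] [-0.00026349  0.01887846 -0.01841404] 0.5177087351315441
[-19.31747769   5.18025633]
```

Emit:
play_rows([
  [-4,1.07,0,0,0,0,-1],
  [-6,1.6,0,0,0,0,-1],
  [-6,1.6,0,0,0,0,-1],
])

```text
time_s: 8.12
eef_pos: [565.0, 240.2, 34.0]
ee_rot: [-0.001, 0.992, -0.128, 0.004]
force: [-0.5, -0.5, -1.7]
grip_width: 0.517
```

Run:
```python
from h import *
s=sense(); print(s['eef_pos'],turn(1.311),s['force'],s['wrist_torque'],s['grip_width']); print(R2(-.262).T@(s['eef_pos'][:2]-[581.65,236.05]))
```

```text
[564.99798825 240.1948964   33.96730812] [-0.00112812  0.00922176 -0.00243474] [-0.4518405  -0.50043135 -1.73422361] [ 0.02430312  0.02677002 -0.00050148] 0.5173257040864004
[-17.15732457  -0.30963727]
```

Forces are low and it is sliding freely.

Emit:
play_rows([
  [-8,2.2,0,0,0,0,-1],
  [-8,2.2,0,0,0,0,-1],
  [-8,2.2,0,0,0,0,-1],
  [-8,2.2,0,0,0,0,-1],
  [-8,2.2,0,0,0,0,-1],
])

```text
time_s: 8.53
eef_pos: [519.8, 252.5, 33.9]
ee_rot: [-0.001, 0.992, -0.128, 0.004]
force: [-0.2, -0.8, -1.4]
grip_width: 0.518
```

Emit:
play_rows([
  [-8,2.2,0,0,0,0,-1],
  [-7,1.9,0,0,0,0,-1],
  [-3,0.8,0,0,0,0,-1],
  [0,0,0,0,0,0,-1],
  [0,0,0,0,0,0,-1],
])

```text
time_s: 8.95
eef_pos: [497.7, 258.9, 34.3]
ee_rot: [-0.001, 0.992, -0.127, 0.004]
force: [-0.5, 0.3, -1.2]
grip_width: 0.519
```

Run:
```python
from h import *
c=cap('top','top2.png'); w=cap('wrist','w3.png')
s=sense(); print(s['eef_pos'],turn(1.311),s['force'],s['wrist_torque'],s['grip_width']); print(R2(-.262).T@(s['eef_pos'][:2]-[581.65,236.05]))
cv2.imwrite('pics/c3.png',cv2.resize(w['img'][130:430,170:470],(600,600)))
```

```text
[497.97198176 258.73585536  34.25400375] [-0.00107888  0.00812636 -0.00443217] [ 0.04074498  0.20586657 -1.04611105] [-0.03474607 -0.01442608  0.08085946] 0.5174839154783137
[-86.69833983   0.23799606]
```

View pics/c3.png

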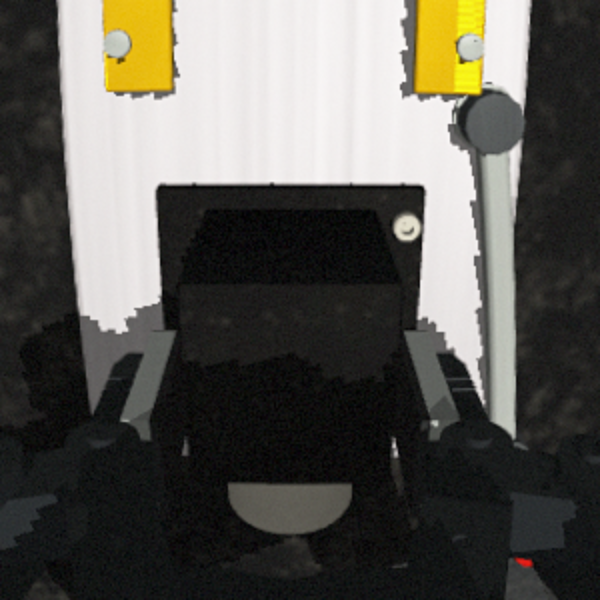

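The base plate is fully clear of the lips, with its rear edge at crop row 185 against the lip ends at row 93, and the bar is aside. I'll lift.

Emit:
play_rows([
  [0,0,10,0,0,0,-1],
  [0,0,20,0,0,0,-1],
  [0,0,25,0,0,0,-1],
  [0,0,25,0,0,0,-1],
  [0,0,20,0,0,0,-1],
], grip_force=40)

```text
time_s: 9.47
eef_pos: [496.5, 257.0, 136.0]
ee_rot: [0.001, 0.992, -0.128, 0.0]
force: [-0.3, -0.2, -0.9]
grip_width: 0.507
```

Emit:
play_rows([
  [2,-12,5,0,0,0.01,-1],
  [3,-24,0,0,0,0.024,-1],
  [3,-25,0,0,0,0.024,-1],
  [3,-25,0,0,0,0.024,-1],
  [3,-25,0,0,0,0.024,-1],
])

```text
time_s: 9.88
eef_pos: [513.9, 146.1, 151.7]
ee_rot: [-0.002, 0.997, -0.071, 0.007]
force: [0.0, -0.9, -0.8]
grip_width: 0.511
```

Emit:
play_rows([
  [3.4,-25,0,0,0,0.024,-1],
  [3.4,-25,0,0,0,0.024,-1],
  [3.4,-25,0,0,0,0.024,-1],
  [3.4,-25,0,0,0,0.024,-1],
  [3.4,-25,0,0,0,0.024,-1],
])

```text
time_s: 10.3
eef_pos: [532.3, 13.7, 156.5]
ee_rot: [-0.003, 1.0, -0.008, 0.01]
force: [1.2, -0.1, -1.7]
grip_width: 0.511
```

Emit:
play_rows([
  [3.4,-25,0,0,0,0.024,-1],
  [3.4,-25,0,0,0,0.024,-1],
  [3.4,-25,0,0,0,0.024,-1],
  [3.4,-25,0,0,0,0.024,-1],
  [3.4,-25,0,0,0,0.024,-1],
])

```text
time_s: 10.72
eef_pos: [550.3, -119.5, 161.0]
ee_rot: [-0.002, 0.998, 0.054, 0.012]
force: [1.2, -0.2, -0.8]
grip_width: 0.507
```

Run:
```python
from h import *
s=sense(); print(s['eef_pos'],turn(1.311),turn(1.7774),s['force'],s['wrist_torque'],s['grip_width'])
```

```text
[ 550.28517755 -119.52594777  161.04227072] [-0.00177749  0.02416933 -0.36759347] [-0.00727656  0.02298382  0.09878388] [ 1.21211418 -0.21150872 -0.76891559] [-0.03415062 -0.00498071 -0.04113174] 0.5065146103749766
```

Emit:
play_rows([
  [3.5,-25,0,0,0.006,0.025,-1],
  [3.5,-25,0,0,0.006,0.025,-1],
  [3.5,-25,0,0,0.006,0.025,-1],
  [3,-22,0,0,0.005,0.02,-1],
  [1,-8,0,0,0,0,-1],
])

```text
time_s: 11.13
eef_pos: [565.0, -234.8, 165.1]
ee_rot: [-0.002, 0.995, 0.102, 0.001]
force: [-0.3, -0.0, -2.3]
grip_width: 0.512
```

Emit:
play_rows([
  [0,0,0,0,0,0,-1],
  [0,0,0,0,0,0,-1],
])

```text
time_s: 11.3
eef_pos: [564.8, -236.5, 165.6]
ee_rot: [-0.002, 0.995, 0.1, 0.002]
force: [0.2, 0.4, -1.2]
grip_width: 0.514
```

Run:
```python
from h import *
w=cap('wrist','w4.png'); s=sense(); print(s['eef_pos'],turn(1.7774),s['force'],s['grip_width'])
t=np.array([563.8,-238.8])
for p in [(60,55),(60,-55),(-60,-55),(-60,55)]: print(p,proj(w,np.r_[t+R2(.2066)@p,20],True).round(1))
```

```text
[ 564.86973534 -236.15269514  165.69595491] [-0.00441815  0.00267934  0.00594687] [-0.09037775  0.77765972 -1.01115508] 0.5100110682214887
(60, 55) [251.2 146.7]
(60, -55) [381.6 146. ]
(-60, -55) [376.2 277.4]
(-60, 55) [257.8 277.8]
```

View pics/w4.png

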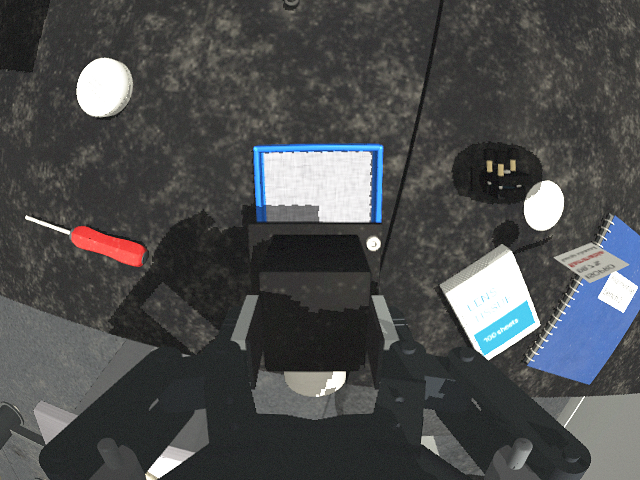

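The tray's back corners are seen at (254,146) and (383,145), about 2 px from prediction, and the camera sits square over the tray. I'll descend.

Emit:
play_rows([
  [0,-2,-15,-0.004,0.003,0.006,-1],
  [0,0,-25,0,0,0,-1],
  [0,0,-25,0,0,0,-1],
  [0,0,-20,0,0,0,-1],
  [0,0,-12,0,0,0,-1],
])

```text
time_s: 11.77
eef_pos: [566.7, -232.4, 71.0]
ee_rot: [0.002, 0.994, 0.105, 0.004]
force: [0.5, -1.0, -1.8]
grip_width: 0.509
```

Emit:
play_rows([
  [0,0,-6,0,0,0,-1],
  [0,0,0,0,0,0,-1],
])

```text
time_s: 11.93
eef_pos: [565.6, -229.0, 62.6]
ee_rot: [0.001, 0.994, 0.106, 0.002]
force: [-0.0, 0.2, -0.4]
grip_width: 0.512
```

Run:
```python
from h import *
s=sense(); print(s['eef_pos'],turn(1.7774),s['force'],s['grip_width'])
```

```text
[ 565.64339979 -229.04948257   62.56701059] [ 0.00065539  0.003948   -0.00661701] [-0.02587867  0.15811767 -0.38963045] 0.5117513382682127
```

Emit:
play_rows([
  [-0.5,-7,0,0,0.003,-0.006,-1],
  [0,-3,-8,0,0,0,-1],
  [0,-2,-8,0,0,0,-1],
  [0,-1,-5,0,0,0,-1],
  [0,0,0,0,0,0,-1],
])

```text
time_s: 12.35
eef_pos: [566.7, -243.0, 43.3]
ee_rot: [0.002, 0.995, 0.104, 0.002]
force: [-0.2, -0.0, -2.2]
grip_width: 0.509
```

Run:
```python
from h import *
s=sense(); print(s['eef_pos'],turn(1.7774),s['force'],s['grip_width'])
```

```text
[ 566.71160689 -242.95467946   43.28327311] [ 0.00361567  0.00529409 -0.00121848] [-0.18082877 -0.0216424  -2.21944708] 0.508952844734673
```

Emit:
play_rows([
  [-1,2,-6,0.003,0.005,0,-1],
  [0,0.5,-5,0,0,0,-1],
  [0,0,-3,0,0,0,-1],
  [0,0,0,0,0,0,-1],
])

```text
time_s: 12.68
eef_pos: [565.6, -240.4, 27.9]
ee_rot: [0.0, 0.995, 0.103, -0.0]
force: [-0.5, 0.0, -1.3]
grip_width: 0.512
```

Run:
```python
from h import *
s=sense(); print(s['eef_pos'],turn(1.7774),s['force'],s['grip_width'])
```

```text
[ 565.59223649 -240.40245388   27.89290453] [ 0.00030768 -0.00011033 -0.000749  ] [-0.46078401  0.00498688 -1.34075927] 0.5115094649639945
```

Emit:
play_rows([
  [0,0,-1.5,0,0,0,-1],
  [0,0,-1,0,0,0,-1],
  [0,0,0,0,0,0,-1],
])

```text
time_s: 12.93
eef_pos: [565.7, -240.3, 25.2]
ee_rot: [0.0, 0.995, 0.104, -0.0]
force: [-0.9, 0.1, -1.0]
grip_width: 0.511
```

Emit:
play_rows([
  [0,0,-1,0,0,0,-1],
  [0,0,-1,0,0,0,-1],
  [0,0,0,0,0,0,-1],
])

```text
time_s: 13.18
eef_pos: [566.0, -240.6, 25.0]
ee_rot: [0.001, 0.995, 0.104, 0.0]
force: [0.1, -0.3, -1.6]
grip_width: 0.512
```

Emit:
play_rows([
  [0,0,-2,0,0,0,-1],
  [0,0,-2,0,0,0,-1],
])

```text
time_s: 13.35
eef_pos: [566.4, -241.2, 24.4]
ee_rot: [0.001, 0.995, 0.104, 0.001]
force: [-8.2, 4.2, 20.6]
grip_width: 0.511
```

Firm contact with the floor (20 N up). I'll ease off slightly, open slowly, then rise.

Emit:
play_rows([
  [0,0,0.3,0,0,0,-1],
  [0,0,0,0,0,0,0.15],
  [0,0,0,0,0,0,0.3],
  [0,0,0,0,0,0,0.6],
  [0,0,0,0,0,0,0.9],
])

```text
time_s: 13.77
eef_pos: [567.1, -241.7, 25.8]
ee_rot: [0.002, 0.995, 0.104, 0.002]
force: [-0.2, 0.1, 0.5]
grip_width: 0.912
```

Emit:
play_rows([
  [0,0,0,0,0,0,1],
  [0,0,0,0,0,0,1],
  [0,0,8,0,0,0,1],
  [0,0,15,0,0,0,1],
  [0,0,25,0,0,0,1],
])

```text
time_s: 14.18
eef_pos: [564.5, -240.0, 70.3]
ee_rot: [-0.001, 0.995, 0.104, -0.002]
force: [0.7, -0.5, 0.1]
grip_width: 1.0
```

Emit:
play_rows([
  [0,0,35,0,0,0,1],
  [0,0,35,0,0,0,1],
  [0,0,35,0,0,0,1],
  [0,0,30,0,0,0,1],
  [0,0,0,0,0,0,1],
])

```text
time_s: 14.6
eef_pos: [564.1, -239.6, 218.5]
ee_rot: [0.001, 0.995, 0.104, 0.0]
force: [-0.5, 0.1, 0.2]
grip_width: 1.0
```

Run:
```python
from h import *
w=cap('wrist','w5.png'); s=sense(); print(s['eef_pos'],s['force'],s['grip_width'])
t=np.array([563.8,-238.8])
print('pred',[proj(w,np.r_[t+R2(.2066)@p,60],True).round(1) for p in [(25,22.5),(25,-22.5),(-25,-22.5),(-25,22.5)]])
cv2.imwrite('pics/c5.png',cv2.resize(cv2.convertScaleAbs(w['img'][140:340,210:430],alpha=1.6,beta=25),None,fx=3,fy=3,interpolation=cv2.INTER_CUBIC))
```

```text
[ 563.51376636 -239.28662373  215.78531856] [-0.28859306 -0.1416264   0.17011763] 0.9976619514561076
pred [array([287. , 181.8]), array([337.8, 181.8]), array([336.8, 235.5]), array([288. , 235.5])]
```

View pics/c5.png

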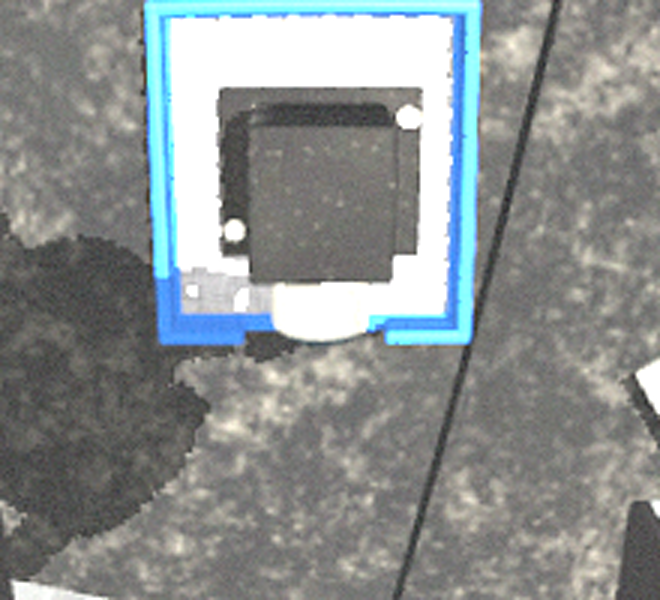

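The picture shows the camera flat and square in the tray, with its plate at (220–420, 88–255). The lens faces the notch at (320,335), and nothing is touching. I'll hand in.

```bash
python3 -c "
from rig import ctrl;print(ctrl.finish_job())"
```

```text
the job is handed in; nothing more can be done
None
```

The camera is in the blue tray and the job is handed in; it reports no verdict. It finished at about 14.6 s of the 58 s allowed.

**What I did**
- **Retaining bar:** I gripped the knob and swung it to about 1.7 to 1.77 rad. The lower figure comes from the wrist picture, which put the knob a few pixels short of where the tool pose predicted. Both are well past 1.4 rad, and the camera was still docked.
- **Slide:** I slid the camera about 87 mm forward on the seat at 2 N or less of tool force. A wrist picture showed the plate clear of the lips before I lifted.
- **Placing:** I lowered it until the tray floor pushed back with about 20 N, eased off, opened the fingers and rose clear.

**Last checks**
- **In the tray:** The final wrist picture shows the camera flat and square near the tray's centre, with the lens in the notch.
- **Robot clear:** The gripper is open, the TCP is about 216 mm up, and tool force is near zero.
- **Other things on the bench:** I never touched them on purpose, and no unexpected forces showed. I did not measure their final positions.

No check failed. One small correction was needed: the tool drifted about 9 mm sideways during the descent to the tray, and I corrected that before contact.

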